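Wedge a glass plate against the fence of a plate jig and hold it

TASK

Clamp the loose white-coated glass plate in the plate jig for scoring: slide the black-gripped size slide away from the plate right to its end stop, then set the orange wedge flat on the jig's bed and slide it, thin end first, into the wide mouth of the tapering gap between plate and slide until it presses the plate flush along the whole back fence. Finish while holding: do not let go of the wedge, but keep it pressed in so that the plate stays tight on the fence. Press firmly without risking the glass (well under 70 N on the fence), and leave the other things on the bench alone.

Things in the scene. Friction and masses are not known exactly. Their poses are not given: they have to be found in the camera images.
- jig: plate jig: dark grey base fixed on the worktop, origin at worktop level; at yaw 0 +x points away from the robot, +y to its left. The base reaches from x = -80 to +80 and y = -90 to +80 mm; its bed (top face) is 12 mm up. Steel fence along the far (+x) edge, size slide on the near half, a 6 mm high end stop at y = +73 mm (x = +19 to +65) beside the plate
- fence: steel back fence with graduation ticks, 12 x 112 mm, 14 mm high above the bed, fixed to the jig along its y
- fence_face (a point): middle of the fence face that looks at the plate, 3 mm above the bed, at jig x = +68, y = +20 mm; axes as the jig's
- gap_mouth (a point): on the bed at the gap's wide mouth, jig x = -8.5, y = -12 mm, midway between flush plate and slide at its end stop. Axes as the jig's: the wedge goes in along +y. The gap then tapers 1 in 6: 33.5 mm wide at the mouth, 23 mm at its far end (jig y = +52 mm). The plate's front edge, flush, is at jig x = +8 mm
- size_slide (a joint): size slide, in m: 0 = nearest the plate, 0.016 = end stop, away from the plate (along jig -x); starts at 0 to 0.007, where the gap is too narrow for the wedge. Takes about 3 N, stays where left. Bright block 14 mm high above the bed, 64 mm along y; its slanted jaw faces the plate from jig y = -12 to +52 mm and comes 1 mm nearer the plate every 6 mm of +y
- slide_grip (a point): centre of the size slide's black ribbed grip, a bar 12 (x) x 40 (y) x 32 mm high on the block's top, 42 mm above the worktop; it reaches 16 mm above and 16 mm below this point. Axes as the jig's
- plate: glass plate with a white layer, 60 (x) x 100 (y) x 6 mm, 90 g, lying loose on the bed, 2.5 to 5 mm off the fence and a little askew. Origin at the centre of its underside
- plate_corner_left (a point): the plate's back edge (the edge facing the fence) 2 mm from its left (+y) corner, half-way up
- plate_corner_right (a point): the plate's back edge 2 mm from its right (-y) corner, half-way up
- wedge_grip (a point): centre of the loose orange wedge's upright grip, 14 (x) x 30 (y) mm, 31 mm above the underside (grip from 14 to 46 mm up), sprung to float 4 mm either way along x (0.4 N/mm). The +x face is straight, along y, 15 mm from this centre, and goes against the plate; the -x face slants 1 in 6 to fit the slide's jaw: axes then agree with the jig's. Tight and plate flush: this point at jig x = -7, y = about +9 mm
- wedge_tip (a point): middle of the wedge's thin end at its underside, 36 mm along +y from the grip's centre, 31 mm below it. The wedge (about 60 g, smooth plastic, friction about 0.3) is 72 mm long along y and 14 mm high; 24 mm thick at this thin end (corners cut by 4 mm), 30 mm under the grip, 36 mm at its tail (y = -36 mm)
- tape_roll: bystander: roll of masking tape, 84 mm across, 20 mm high, lying flat; origin at the centre of its underside
- vial_1: bystander: small capped sample vial, 22 mm across, 50 mm high; origin at the centre of its underside
- vial_2: bystander: small capped sample vial, 22 mm across, 50 mm high; origin at the centre of its underside
- marker_1: bystander: white marker with green cap, 124 mm long, lying left of the jig; origin at its middle, underside
- pipette_bulb: bystander: red rubber pipette bulb, 54 mm across, 85 mm high; origin at the centre of its underside

How it is judged:
By the outcome, as a careful person would: the job done as asked, in the order asked, and still so for the second after the job is handed in, while the arm keeps its last pose, push and grip.
It also fails if it takes over 56 s, if anything falls off the work surface, if the arm or the gripper's body presses on something with over 40 N, if the wrist force passes 120 N, or if a joint passes its speed limit or range.

ROBOT

A 7-joint arm with a two-finger parallel gripper is mounted at the origin on a cart in front of the work surface, level with it; the furniture and walls round the work are solid. World frame = base frame: x ahead of the robot, y to its left, z up, the work surface at z = 0. Lengths are in mm, angles in rad, forces in N, time in s.
With the tool pointing down it reaches from about 400 to 875 mm from the base axis. Payload 19.3 kg.
Tool frame: the origin (TCP) lies at the very end of the fingers, on their centre line; the grasp point (between the pads) lies 19 mm behind it (grip_point_offset is the z of the grasp point in the tool frame, in mm); z points along the fingers, y is the line along which they close (so a half turn about z gives the same grasp; the last joint's range is limited). The gripper opens to 85 mm and grips with 20 to 120 N. Pads are 22 mm wide; open, the fingers measure 114 mm over their backs; the gripper's body (76 mm by 85 mm) begins 54 mm behind the grasp point. The pads swing forward as they close: fully open they stand 13 mm farther back than shut.
Start: joints at [-1.404, 0.521, -0.036, 1.599, 0.021, 1.021, -0.113], TCP at [146.64, 607.545, 210.691] pointing down, gripper open.
Joint ranges: [-2.91, 2.91], [-0.3, 2.13], [-1.5, 1.42], [0.17, 2.43], [-1.26, 4.41], [0.16, 1.93], [-2.52, 2.52]. Speed limits (rad/s): [1.89, 1.89, 2.39, 2.39, 3.01, 3.01, 3.01].

INTERFACE

Orientations are given as a 3x3 rotation matrix whose columns are the frame's x, y, z axes.
In Python, from workcell import movep, movel, goto_joints, open_gripper, clamp, wait, inverse_kinematics, read_state, camera, PlanningError, finish_job, grip_point_offset gives the robot as it stands. Calls block until the motion is done:
- movep(position, orientation): joint-space move of the TCP to a pose.
- movel(position, frame=None, max_speed=150, guard=None): straight line of the TCP; frame=None keeps the orientation; max_speed is the mean speed in mm/s. With guard (N) it stops when the force on the tool has changed by that much, and returns True; else False.
- goto_joints(angles): joint-space move.
- open_gripper() and clamp(): open the fingers fully, or close them until they stop; the grip force is fixed at half the most.
- wait(seconds).
- inverse_kinematics(position, orientation): joint angles nearest the present ones, or None.
- read_state(): the state.
- camera(name): name is "scene" or "side" or "wrist"; returns a dict with "image" (400x640x3 uint8, blue, green, red), "range_z" (400x640 float32, mm along the optical axis (not along the pixel's ray), 0 where there is no reading), "fx", "fy", "cx", "cy" (pixels), "dist_coeffs" ([k1, k2, p1, p2, k3] as OpenCV has them; the pictures are not rectified), "cam_to_world" (4x4, takes a point from camera to world coordinates). Camera axes: x right, y up, looking along -z (the intrinsics and any distortion apply to the point x, -y, -z); pixel columns grow to the right and rows downward; lengths in mm; the calibration is good to about 2 mm. A picture is of the moment at which its call begins.
A pose or a line that the arm cannot do raises PlanningError and nothing moves.
- finish_job(): hands the job in; it is judged then, once.
The state is a dict: "time": time; "qpos": joint angles; "qvel": joint speeds; "joint_efforts": joint torques, N m; "eef_pos": TCP position; "tool_rot": TCP orientation; "ft_force": force on the tool from outside, world axes, zero at the start; "torque": the same for the moment, N m; "finger_gap": finger opening in mm; "gripper_force": force on a finger pad.
Only numpy, scipy, OpenCV 4.12 (cv2) and the standard library are available. Lean on these libraries where they do the work, as an engineer would, in place of code of your own. Each camera call takes 0.05 s, during which the arm holds its last target. There are 200 camera calls.

## Working session

There is one attempt and no reset: what is moved stays moved. The work goes in short steps, each a Python script; the robot and the scene stay as the last script left them, time stands still between calls to the robot, and variables do not carry over. Pictures are saved under pics/ and viewed, at most 10 in all, crops included, and the job is handed in when it is done.

```bash
ls; mkdir -p pics
cat > h.py <<'E'
import numpy as np, cv2
from workcell import *
def shot(cam,fn=None):
    c=camera(cam)
    if fn: cv2.imwrite('pics/'+fn,c['image'])
    np.savez('%s.npz'%(fn or cam),**{k:np.array(v) for k,v in c.items()})
    return c
def load(fn): return dict(np.load('%s.npz'%fn))
def ray(c,u,v):
    K=np.array([[c['fx'],0,c['cx']],[0,c['fy'],c['cy']],[0,0,1]],float)
    p=cv2.undistortPoints(np.array([[[u,v]]],float),K,np.array(c['dist_coeffs'],float))[0,0]
    T=np.array(c['cam_to_world'])
    return T[:3,3],T[:3,:3]@np.array([p[0],-p[1],-1])
def atz(c,u,v,z):
    o,d=ray(c,u,v); return o+d*(z-o[2])/d[2]
def bydepth(c,u,v):
    o,d=ray(c,u,v); return o+d*float(c['range_z'][int(round(v)),int(round(u))])
E
python3 - <<'E'
from h import *
for n in('scene','side'):
    c=shot(n,n+'0.png'); print(n,np.round(c['cam_to_world'],2).tolist(),c['fx'],c['dist_coeffs'])
s=read_state(); print(s['time'],s['tool_rot'],s['ft_force'],s['finger_gap'],grip_point_offset)
E
```

```text
pics
scene [[-0.69, 0.57, -0.45, -144.06], [-0.73, -0.53, 0.44, 771.2], [0.01, 0.62, 0.78, 1305.85], [0.0, 0.0, 0.0, 1.0]] 509.16475390268977 [-0.08474798  0.          0.          0.          0.        ]
side [[-1.0, 0.01, 0.02, 604.78], [0.02, -0.53, 0.85, 1027.41], [0.02, 0.85, 0.53, 683.05], [0.0, 0.0, 0.0, 1.0]] 415.62693947087934 [-0.09529417  0.          0.          0.          0.        ]
0.1 [[-9.72089750e-01  2.34609222e-01 -1.73641441e-04]
 [ 2.34609279e-01  9.72089261e-01 -9.77148559e-04]
 [-6.04530834e-05 -9.90613992e-04 -9.99999508e-01]] [-0.163709   -0.49543878 -0.96736786] 85.37264702852718 -18.700000000000003
```

View pics/scene0.png

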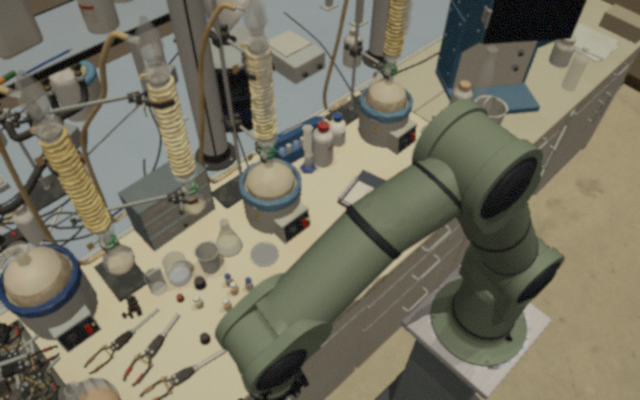

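View pics/side0.png

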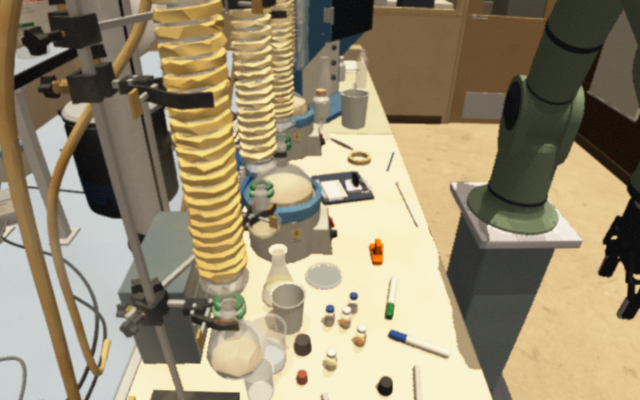

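The side view shows the jig near (345,187), the orange wedge at (377,250), the tape roll at (359,157) and the green-capped marker at (391,297). The arm hides all of this in the scene view.

```bash
python3 - <<'E'
from h import *
c=load('side0.png')
for u,v in[(345,187),(377,250),(355,180),(318,180),(359,157),(391,297),(330,315),(353,300),(363,176),(372,200),(326,202),(346,318)]:
    print(u,v,np.round(bydepth(c,u,v)),np.round(atz(c,u,v,12)))
E
python3 - <<'E'
from h import *
import cv2
c=load('side0.png');im=c['image'][130:290,270:430]
cv2.imwrite('pics/crop1.png',cv2.resize(im,(720,600) if 0 else (600,600),interpolation=cv2.INTER_CUBIC))
w=camera('wrist');s=read_state()
T=np.array(w['cam_to_world']);R=s['tool_rot']
print(np.round(R.T@T[:3,:3],3),R.T@(T[:3,3]-s['eef_pos']),w['fx'])
E
```

```text
345 187 [505. -92.  11.] [505. -91.  12.]
377 250 [446. 236.  28.] [442. 217.  12.]
355 180 [477. -75.  47.] [ 470. -135.   12.]
318 180 [ 590. -104.   29.] [ 590. -133.   12.]
359 157 [ 440. -319.    3.] [ 442. -300.   12.]
391 297 [433. 384.  17.] [431. 379.  12.]
330 315 [569. 451.  35.] [567. 430.  12.]
353 300 [520. 413.  38.] [516. 388.  12.]
363 176 [ 439. -184.    0.] [ 441. -162.   12.]
372 200 [426. -32.   2.] [428. -17.  12.]
326 202 [567.  -3.  12.] [567.  -3.  12.]
346 318 [537. 456.  32.] [534. 439.  12.]
[[ 0.001  0.961  0.275]
 [ 1.    -0.001 -0.001]
 [-0.001  0.275 -0.961]] [ 6.94312847e+01 -9.34412472e-02 -1.62396110e+02] 352.11163261078855
```

View pics/crop1.png

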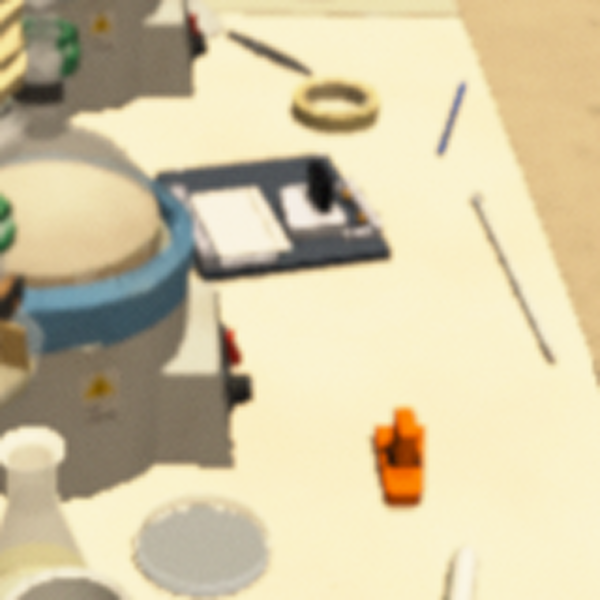

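The crop shows the jig's outline with corners at about (160,172), (328,153), (390,255) and (205,278), the black grip at (318,185), the wedge upright at (403,455), and the heating mantle close behind the jig. Next I'll look from above with the wrist camera.

```bash
cat >> h.py <<'E'
def Rz(yaw,sgn=1):
    # tool down, tool x along sgn*(jig +y), tool y along sgn*(jig +x)
    c,s=np.cos(yaw),np.sin(yaw)
    ex=np.array([c,s,0]);ey=np.array([-s,c,0])
    return np.column_stack([sgn*ey,sgn*ex,[0,0,-1]])
E
python3 - <<'E'
from h import *
for s in(1,-1):
  for p in([440,236,200],[440,236,40],[480,-75,200],[480,-75,40],[460,-75,40],[510,-150,60]):
    q=inverse_kinematics(p,Rz(0,s)); print(s,p,None if q is None else np.round(q,2))
E
```

```text
1 [440, 236, 200] [-0.94  0.36  0.42  1.95 -0.19  0.87 -0.42]
1 [440, 236, 40] [-0.81  0.62  0.27  2.06 -0.33  0.5  -0.29]
1 [480, -75, 200] [-0.55  0.41  0.77  2.   -0.37  0.88  0.42]
1 [480, -75, 40] [-0.18  0.61  0.28  2.1  -0.35  0.48  0.37]
1 [460, -75, 40] [-0.17  0.59  0.28  2.15 -0.35  0.45  0.38]
1 [510, -150, 60] [-0.2   0.67  0.53  1.98 -0.56  0.63  0.69]
-1 [440, 236, 200] [-0.38  0.35 -0.29  1.93  0.13  0.89  2.4 ]
-1 [440, 236, 40] [-0.35  0.61 -0.35  2.04  0.38  0.55  2.17]
-1 [480, -75, 200] [-0.79  0.64  1.24  2.   -0.72  1.03 -2.35]
-1 [480, -75, 40] [-0.63  0.9   1.01  2.12 -1.13  0.82 -2.04]
-1 [460, -75, 40] [-0.64  0.88  1.    2.17 -1.14  0.79 -2.  ]
-1 [510, -150, 60] [-0.55  1.06  1.22  2.   -1.2   1.07 -1.88]
```

Run:
```python
from h import *
movep([446,215,170],Rz(0)); c=shot('wrist','w1.png')
movep([490,-75,170],Rz(0)); c=shot('wrist','w2.png')
s=read_state();print(s['time'],s['eef_pos'])
```

```text
3.175 [490.3064392  -73.40740399 169.91211542]
```

View pics/w1.png

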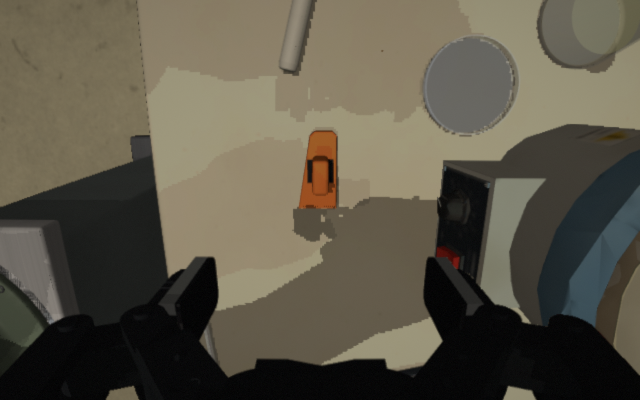

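View pics/w2.png

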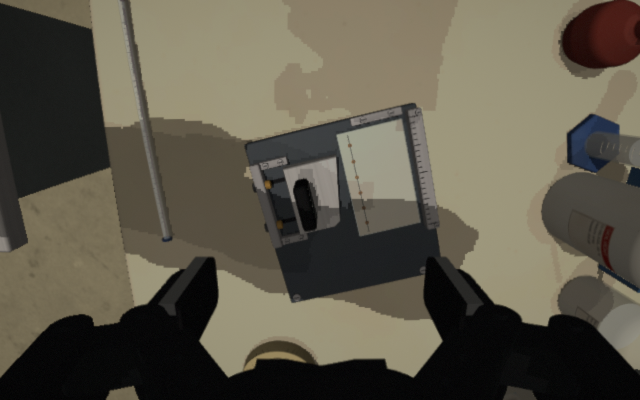

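Wedge: thin end up (+y), upright grip around (320,172), straight face at column 338, so yaw is about 0. Jig: corners about (247,145), (415,104) and (295,301), fence on the right, grip at (305,204), turned roughly +13°. I'll enlarge both.

Run:
```python
from h import *
a=load('w1.png')['image'][120:220,285:355]; b=load('w2.png')['image'][95:310,235:450]
cv2.imwrite('pics/crop2.png',np.hstack([cv2.resize(a,None,fx=2.15*2.2,fy=2.15*2.2*1,interpolation=cv2.INTER_CUBIC)[:473],cv2.resize(b,None,fx=2.2,fy=2.2,interpolation=cv2.INTER_CUBIC)[:473]]))
print(cv2.imread('pics/crop2.png').shape)
```

```text
(473, 804, 3)
```

View pics/crop2.png

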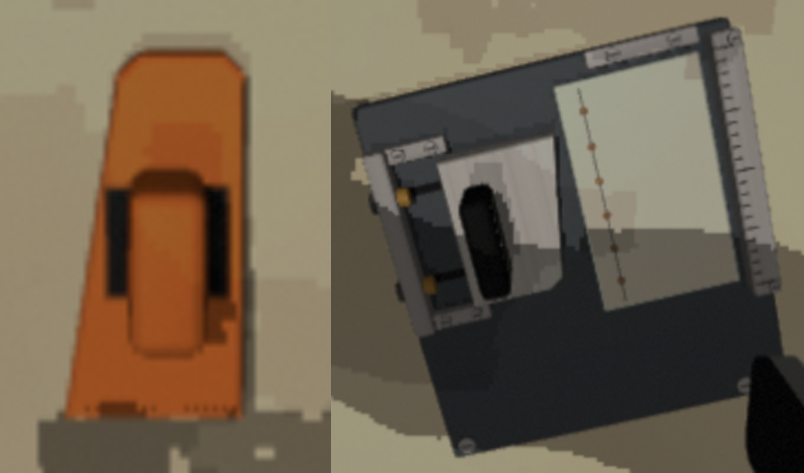

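Run:
```python
from h import *
w=load('w1.png');j=load('w2.png')
L=lambda X,Y,z:atz(w,285+X/4.73,120+Y/4.73,z)[:2]
R=lambda X,Y,z:atz(j,235+(X-331)/2.2,95+Y/2.2,z)[:2]
A,B,C=R(354,108,12),R(725,20,12),R(458,456,12)
print('jig',A,B,C,np.linalg.norm(B-A),np.linalg.norm(C-A))
y1=np.arctan2(*(B-A)[::-1]); d=A-C; y2=np.arctan2(-d[0],d[1]); print('yaws',y1,y2)
yaw=(y1*160+y2*170)/330; Q=np.array([[np.cos(yaw),-np.sin(yaw)],[np.sin(yaw),np.cos(yaw)]])
o=np.mean([A-Q@[-80,80],B-Q@[80,80],C-Q@[-80,-90]],axis=0); print('org',o,yaw)
for n,p in dict(f1=R(712,35,26),f2=R(752,293,26),pl=R(554,87,18),pr=R(697,52,18),pbr=R(741,279,18),pbl=R(605,311,18),gt=R(480,186,58),gb=R(500,298,58),s1=R(437,162,26),s2=R(552,136,26),s3=R(562,275,26)).items(): print(n,np.round(Q.T@(p-o),1))
print('wedge tip',L(130,52,14),L(230,52,14),'R',L(245,75,14),L(242,416,14),'tailL',L(67,416,14))
print('grip',[np.round(L(x,y,46),1) for x,y in((130,185),(205,185),(130,353),(205,353))])
print('dep',bydepth(w,285+167/4.73,120+270/4.73),bydepth(j,235+(485-331)/2.2,95+230/2.2))
```

```text
jig [422.52951869 -42.33792948] [573.56739895  -6.50177368] [ 462.30651316 -205.41376875] 155.23102568749098 167.85689929350286
yaws 0.23295829648533736 0.23924548789611763
org [ 517.52090571 -101.19644977] 0.23619715266664842
f1 [67.2 75.5]
f2 [ 66.1 -33.3]
pl [ 3.5 69.1]
pr [62.1 69.6]
pbr [ 64.2 -29.3]
pbl [  3.9 -30. ]
gt [-31.3  44.7]
gb [-34.6   1. ]
s1 [-48.9  51.8]
s2 [-1.7 51.3]
s3 [-10.5  -6.6]
wedge tip [439.00474464 259.31347071] [457.87646457 259.37700686] R [460.77179972 255.07983631] [461.2162122  187.52742305] tailL [426.20099488 187.42014512]
grip [array([439.6, 239.2]), array([452.6, 239.2]), array([439.6, 209.1]), array([452.9, 209.1])]
dep [446.09137373 224.07339831  45.50284289] [478.26110499 -81.53010413  58.2394908 ]
```

Jig at about (517,-101) with yaw 0.235; fence, plate and slide all match their given sizes to about 1.5 mm. The wedge grip is at (446,224) with yaw about 0. Next is the slide.

```bash
cat >> h.py <<'E'
YAW=0.234
JO=np.array([516.4,-101.5])
def J(x,y,z):
    c,s=np.cos(YAW),np.sin(YAW); return [JO[0]+c*x-s*y,JO[1]+s*x+c*y,z]
def inJ(p):
    c,s=np.cos(YAW),np.sin(YAW); d=np.array(p[:2])-JO; return np.array([c*d[0]+s*d[1],-s*d[0]+c*d[1],p[2]])
def st(t=''):
    s=read_state(); f=s['ft_force']; c,n=np.cos(YAW),np.sin(YAW)
    print(t,round(s['time'],2),'J',np.round(inJ(s['eef_pos']),1),'fJ',np.round([c*f[0]+n*f[1],-n*f[0]+c*f[1],f[2]],1),'gap',round(s['finger_gap'],1),round(s['gripper_force'],1)); return s
E
python3 - <<'E'
from h import *
movep(J(-32,21,110),Rz(YAW)); movel(J(-32,21,32)); st('down')
clamp(); s=st('clamped')
x=inJ(s['eef_pos'])[0]
print(movel(J(x-22,21,32),max_speed=50,guard=15)); st('slid')
E
```

```text
down 4.22 J [-31.2  20.9  33.1] fJ [-0.1 -0.3  0.3] gap 85.4 0.0
clamped 4.9 J [-34.2  21.   32.2] fJ [-13.8   0.5  21.4] gap 9.7 58.9
True
slid 5.11 J [-34.8  21.   32.3] fJ [-2.   1.1  7.5] gap 9.2 58.9
```

Run:
```python
from h import *
wait(0.2); s=st('a'); x=inJ(s['eef_pos'])[0]
print(movel(J(x-20,21,33),max_speed=50,guard=25)); st('slid'); wait(0.2); s=st('settled')
shot('wrist','w3.png')
c=load('w3.png')['image'][60:330,180:460]
cv2.imwrite('pics/crop3.png',cv2.resize(c,None,fx=2.1,fy=2.1,interpolation=cv2.INTER_CUBIC))
```

```text
a 5.31 J [-34.8  21.   32.3] fJ [-0.9  0.6  8.9] gap 9.7 59.1
True
slid 5.67 J [-50.6  21.   32.4] fJ [ 5.3 -1.9 -4.6] gap 9.3 61.8
settled 5.88 J [-50.6  21.   32.4] fJ [ 3.8 -1.1 -1.1] gap 9.2 62.3
```

View pics/crop3.png

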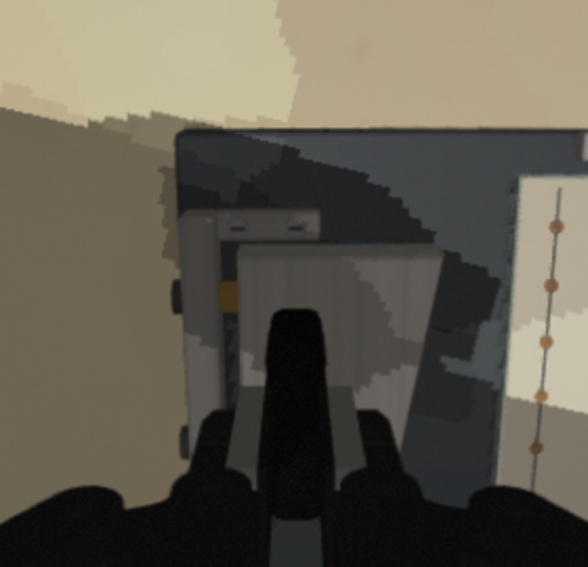

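The slide block's rear edge now meets the brass stop pin at about (228,296), the jig's edges are square to the image, and the gap is wide. I'll confirm the stop with a light extra push, then release.

Run:
```python
from h import *
print(movel(J(-55,21,33),max_speed=40,guard=18)); s=st('push'); 
open_gripper(); s=st('open'); x=inJ(s['eef_pos'])
movel(J(x[0],x[1],115)); shot('wrist','w4.png'); st('up')
movep([446.2,224.2,110],Rz(0)); s=st('over wedge'); print(s['eef_pos'])
```

```text
True
push 6.13 J [-50.6  20.9  32.7] fJ [ 10.6  -1.3 -16.5] gap 9.1 63.5
open 6.86 J [-50.9  20.8  32.9] fJ [-0.2 -0.2 -0.2] gap 85.2 0.0
up 7.61 J [-51.3  21.  114.2] fJ [ 0.2 -0.1 -0.4] gap 85.1 0.0
over wedge 8.82 J [  7.3 331.8 109.8] fJ [-0.4 -0.8  0.2] gap 85.4 0.0
[446.54424534 222.92480438 109.8440368 ]
```

Run:
```python
from h import *
movel([446.2,224.2,19]); s=st('dn'); print(s['eef_pos'])
clamp(); wait(0.1); s=st('clamp'); print(s['eef_pos'])
p=s['eef_pos']; movel([p[0],p[1],90]); s=st('lift')
movep(J(-13.5,-75,90),Rz(YAW)); s=st('over'); shot('wrist','w5.png'); print(inverse_kinematics(J(-7,10,30),Rz(YAW)) is not None)
a=load('w4.png')['image'];b=load('w5.png')['image']
cv2.imwrite('pics/w45.png',np.vstack([a[:,120:520],b[:,120:520]])[:, :] if 0 else np.hstack([a[:,120:520],b[:,120:520]]))
```

```text
dn 9.57 J [  7.6 332.7  19.6] fJ [-0.6  0.3 -0.2] gap 85.8 0.0
[446.68828723 223.87436893  19.58097931]
clamp 10.33 J [  7.5 333.2  19.3] fJ [-1.  -0.4  5.7] gap 11.6 58.6
[446.4252757  224.31034638  19.26509158]
lift 10.96 J [  7.1 333.3  89.5] fJ [ 0.3 -0.6 -2. ] gap 11.5 58.6
over 12.47 J [-12.9 -73.7  89.7] fJ [0.9 0.4 0.1] gap 11.4 58.6
True
```

View pics/w45.png

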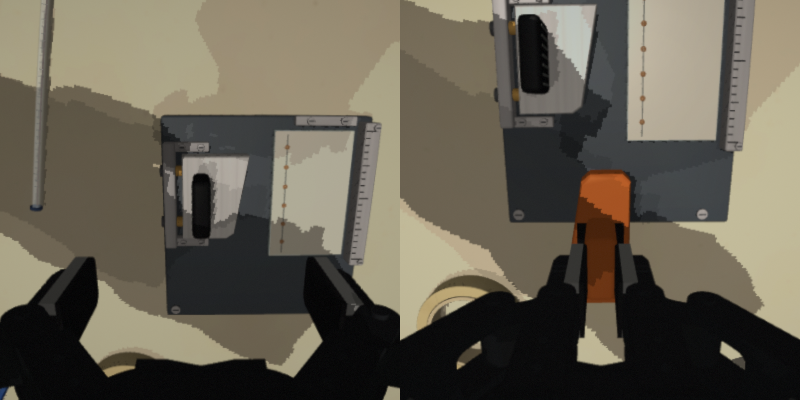

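The left panel (gripper open, above the jig) shows the slide back at its stop. The right panel shows the held wedge aligned with the jig, thin end ahead with its tip at about row 172, the plate's near corner at (627,139) and the slide's jaw corner at (583,112). I'll turn these into jig coordinates.

Run:
```python
from h import *
c=load('w5.png'); zt=89.7-19.3+14
for n,u,v,z in [('plateFR',347,139,18),('plateBR',437,139,18),('plateF',349,30,18),('plateB',444,30,18),('jawcorner',303,112,26),('jawtop',317,8,26),('fence',444,148,26),('fence2',454,5,26),('baseL',229,222,12),('baseR',446,221,12),('wR',350,185,zt),('wR2',349,220,zt),('wtipL',307,173,zt),('wtipR',347,173,zt)]:
    print(n,np.round(inJ(atz(c,u,v,z)),1))
s=read_state();print(s['tool_rot'][:2,0],np.arctan2(-s['tool_rot'][0,0],s['tool_rot'][1,0]))
```

```text
plateFR [  5.  -28.9  18. ]
plateBR [ 64.9 -28.5  18. ]
plateF [ 4.9 38.2 18. ]
plateB [64.1 39.2 18. ]
jawcorner [-23.5 -11.3  26. ]
jawtop [-14.8  48.9  26. ]
fence [ 67.4 -33.4  26. ]
fence2 [66.5 51.9 26. ]
baseL [-78.8 -89.2  12. ]
baseR [ 79.  -88.2  12. ]
wR [  1.9 -44.3  84.4]
wR2 [  1.8 -62.4  84.4]
wtipL [-19.1 -38.3  84.4]
wtipR [  0.3 -38.3  84.4]
[-0.23358564  0.9723361 ] 0.23576374448334073
```

Run:
```python
from h import *
R=Rz(YAW)
movel(J(-13.5,-53.5,60)); st('a')
movel(J(-13.5,-53.5,36),max_speed=80); st('b')
print(movel(J(-13.5,-53.5,28),max_speed=20,guard=6)); s=st('bed')
shot('wrist','w6.png')
c=load('w6.png')['image'][0:300,160:560]
cv2.imwrite('pics/crop6.png',cv2.resize(c,None,fx=1.9,fy=1.9,interpolation=cv2.INTER_CUBIC))
```

```text
a 12.92 J [-13.3 -53.1  60.1] fJ [ 0.  -0.1 -0.3] gap 12.0 58.6
b 13.37 J [-13.8 -53.8  35.8] fJ [ 0.6  0.3 -0. ] gap 12.0 58.6
True
bed 13.7 J [-12.7 -53.7  31.3] fJ [-0.3  0.2  7.9] gap 11.9 59.6
```

View pics/crop6.png

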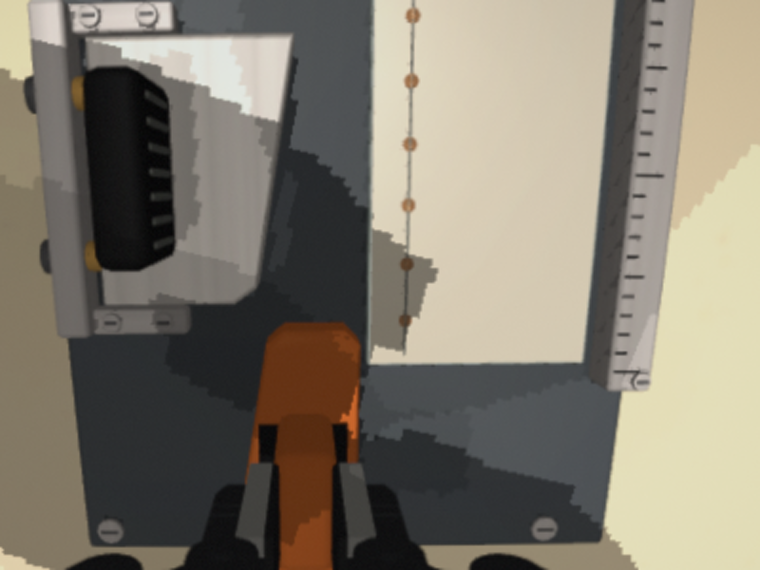

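The wedge lies flat on the bed (z = 31.3 = 19.3 + 12). Its tip at (312,330) is in line with the mouth, clear of the plate edge (368) and the jaw corner (258,285). I'll slide it in.

```bash
python3 - <<'E'
from h import *
print(movel(J(-11.3,-15,31),max_speed=60,guard=15)); s=st('leg1')
E
python3 - <<'E'
from h import *
if inJ(read_state()['eef_pos'])[1]>-19:
    print(movel(J(-7.6,6,31),max_speed=30,guard=18)); st('leg2'); wait(0.2); st('settle')
E
```

```text
False
leg1 14.54 J [-10.9 -14.7  31.3] fJ [0.6 3.7 9.9] gap 11.7 59.7
False
leg2 15.4 J [-7.2  5.7 31.3] fJ [-0.4 -1.9  7.6] gap 11.6 59.5
settle 15.6 J [-7.2  5.7 31.3] fJ [ 0.  -1.8  6.9] gap 11.6 59.5
```

Run:
```python
from h import *
print(movel(J(-7,18,31.2),max_speed=12,guard=20)); st('press'); wait(0.4); s=st('settle')
shot('wrist','w7.png')
c=load('w7.png')['image'][0:330,130:570]
cv2.imwrite('pics/crop7.png',cv2.resize(c,None,fx=1.8,fy=1.8,interpolation=cv2.INTER_CUBIC))
```

```text
True
press 16.4 J [-6.1 12.  32. ] fJ [-0.6 -4.3  5.2] gap 11.5 59.3
settle 16.8 J [-6.2 12.1 32. ] fJ [-0.6 -4.   5.9] gap 11.2 59.3
```

View pics/crop7.png

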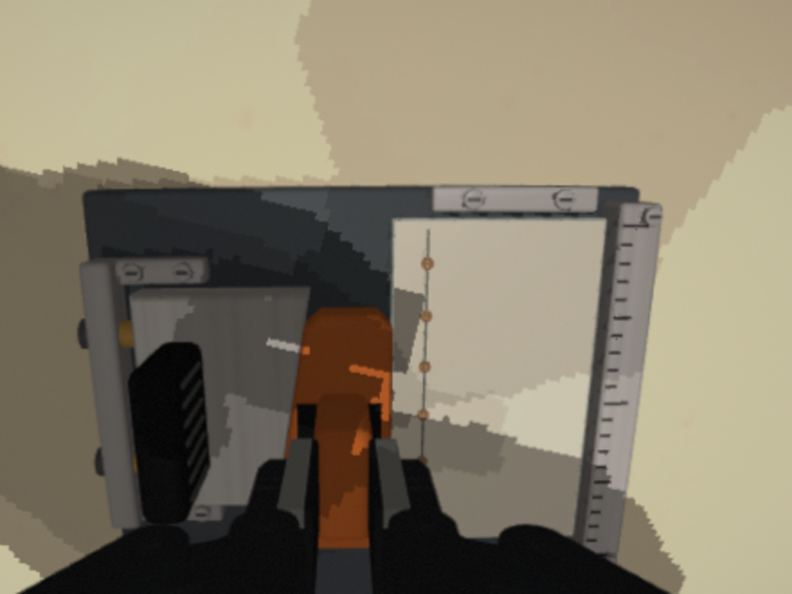

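The wedge is in between jaw and plate, and the plate looks parallel to the fence. The push relaxed to 4 N when the guard stopped the move, so I'll build a sustained push in small steps.

Run:
```python
from h import *
y=inJ(read_state()['eef_pos'])[1]
for i in range(10):
    y+=0.7
    movel(J(-6.8,y,31.6),max_speed=10); wait(0.25); s=st('cmd %.1f'%y)
    f=s['ft_force']; fy=-np.sin(YAW)*f[0]+np.cos(YAW)*f[1]
    if fy<-18: break
```

```text
cmd 12.7 17.35 J [-6.4 12.  31.9] fJ [ 0.  -4.3  7.9] gap 11.6 59.6
cmd 13.4 17.85 J [-6.4 12.1 32. ] fJ [-0.1 -7.7  5.9] gap 11.9 59.4
cmd 14.1 18.35 J [-6.4 12.2 32. ] fJ [  0.6 -11.2   4.1] gap 11.8 59.2
cmd 14.8 18.85 J [-6.3 12.4 32. ] fJ [ -0.6 -14.3   3.6] gap 11.8 59.1
cmd 15.5 19.35 J [-6.3 12.6 32.1] fJ [ -0.2 -17.1   3.6] gap 11.6 59.1
cmd 16.2 19.85 J [-6.2 12.8 32.2] fJ [ -0.3 -19.1   4. ] gap 11.9 59.2
```

Run:
```python
from h import *
shot('wrist','w8.png')
for fn,rows in (('w6.png',(10,50,90,130,170)),('w8.png',(130,160,190,220,250,280))):
    c=load(fn);g=cv2.cvtColor(c['image'],cv2.COLOR_BGR2GRAY).astype(int)
    print(fn)
    for v in rows:
        o,n=(440,500)
        r=g[v,o:n]
        print(v,o,' '.join(map(str,r)))
```

```text
w6.png
10 440 196 197 196 196 196 195 195 196 195 195 195 195 195 194 194 194 194 194 194 194 193 193 193 194 193 192 193 192 192 193 192 192 192 192 192 192 192 193 191 192 192 188 154 88 66 63 64 64 64 66 66 65 60 60 65 67 69 70 75 95
50 440 200 199 199 200 200 200 199 199 199 199 199 200 199 199 199 198 199 199 198 198 198 198 198 198 197 197 197 197 196 197 197 196 196 196 196 196 196 195 189 157 99 74 67 65 66 66 67 70 69 67 61 68 70 71 72 86 114 134 145 155
90 440 202 202 201 202 202 201 201 201 200 200 201 200 201 200 200 200 200 200 200 200 200 200 200 200 200 200 200 200 199 199 198 199 198 199 197 186 135 77 66 65 67 66 68 69 70 69 70 69 70 72 73 82 112 137 146 153 159 157 156 154
130 440 202 202 203 203 202 202 202 201 201 201 202 201 201 201 202 201 201 201 201 201 201 200 202 201 201 200 201 200 200 201 200 192 159 94 68 65 66 67 70 70 70 70 69 64 64 70 72 86 119 140 152 161 163 162 160 159 158 159 161 161
170 440 203 202 202 202 203 202 202 202 201 202 202 201 202 202 202 202 202 201 201 201 201 201 201 200 201 200 201 198 162 93 67 67 66 68 70 69 68 68 65 70 72 73 82 1
[... 801 characters left out ...]
440 195 195 195 195 195 194 195 195 195 195 195 194 195 195 194 183 145 89 61 59 66 67 74 103 130 147 157 161 160 158 157 156 158 160 161 161 159 158 157 157 157 158 157 154 148 170 190 191 191 192 192 192 192 191 192 191 192 191 191 192
250 440 122 124 124 131 148 150 152 167 192 194 195 193 177 131 76 64 64 64 62 75 116 136 129 126 122 120 123 127 153 157 159 159 159 158 157 157 157 158 158 154 150 172 189 191 191 191 191 191 191 192 191 191 191 191 191 191 191 190 191 191
280 440 119 119 118 119 119 119 118 119 119 117 87 59 54 56 52 53 71 85 91 97 97 95 95 93 93 94 95 96 96 95 95 96 97 97 97 95 96 110 117 117 116 117 117 118 126 165 183 185 189 189 189 189 190 189 189 188 190 189 189 189
```

Run:
```python
from h import *
# subpixel half-level crossings read off the profiles: (row, plate edge, fence top front edge)
D={'w6.png':[(50,479.6,495.5),(90,476.0,492.0),(130,472.6,488.0),(170,468.5,483.2)],
   'w8.png':[(130,465.7,472.6),(160,462.8,469.7),(190,459.6,466.6),(220,456.6,463.0),(250,453.2,459.6),(280,450.3,456.3)]}
for f,r in D.items():
    c=load(f)
    for v,p,q in r:
        a=inJ(atz(c,p,v,18));b=inJ(atz(c,q,v,26)); print(f,'y',np.round([a[1],b[1]],1),'plate',round(a[0],2),'fence',round(b[0],2),'gap',round(b[0]-a[0],2))
st()
```

```text
w6.png y [39.8 38.9] plate 63.16 fence 67.15 gap 3.98
w6.png y [21.4 21.3] plate 63.25 fence 67.44 gap 4.19
w6.png y [2.1 2.9] plate 63.58 fence 67.66 gap 4.08
w6.png y [-18.2 -16.6] plate 63.7 fence 67.64 gap 3.93
w8.png y [68.1 68.9] plate 67.15 fence 67.18 gap 0.04
w8.png y [53.  54.4] plate 67.23 fence 67.33 gap 0.11
w8.png y [37.1 39.2] plate 67.23 fence 67.46 gap 0.24
w8.png y [20.4 23.3] plate 67.41 fence 67.41 gap 0.0
w8.png y [2.9 6.5] plate 67.46 fence 67.55 gap 0.09
w8.png y [-15.7 -11.2] plate 67.88 fence 67.83 gap -0.05
 19.9 J [-6.2 12.8 32.2] fJ [ -0.3 -18.5   5. ] gap 11.4 59.2
```

Run:
```python
from h import *
c=load('w8.png')
for n,pts in dict(wedge=[(320,178),(320,188),(320,198),(320,208),(330,180),(340,200)],block=[(230,175),(260,175),(285,175),(270,220)],plate=[(400,140),(420,200)]).items():
    print(n,[np.round(inJ(bydepth(c,*p)),1).tolist() for p in pts])
R=read_state()['tool_rot'];print(np.round(R[:,2],4))
```

```text
wedge [[-5.9, 45.3, 24.6], [-5.9, 40.4, 25.3], [-5.9, 35.5, 26.3], [-5.9, 30.1, 25.5], [-0.9, 44.4, 25.3], [4.2, 33.8, 24.3]]
block [[-50.3, 47.0, 24.3], [-35.3, 47.1, 25.1], [-23.1, 46.7, 23.6], [-31.5, 23.5, 24.7]]
plate [[34.1, 63.1, 18.4], [47.1, 31.2, 16.3]]
[ 0.0072 -0.0075 -0.9999]
```

The wedge top is level with the block, so it sits flat. The plate is flush along the fence, with an 18–19 N push held. Handing in.

```bash
python3 -c "
from h import *
st(); print(finish_job())"
```

```text
19.9 J [-6.2 12.8 32.2] fJ [ -0.3 -18.5   5. ] gap 11.4 59.2
the job is handed in; nothing more can be done
None
```

I handed the job in at 19.9 s: the slide is at its end stop and the wedge lies flat and still gripped, pushed in with about 18 N. The plate is flush along the fence to within about 0.25 mm over the part I could see, and I estimate 25–40 N on the fence.

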